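# Set the break dial to the lammer

## Robot

A 6-joint arm with a two-finger parallel gripper is mounted at the origin on the work surface. World frame = base frame: x ahead of the robot, y to its left, z up, the work surface at z = 0. Lengths are in m, angles in degrees, forces in N, time in s.
With the tool pointing down it reaches from about 0.325 to 0.925 m from the base axis. Payload 3.1 kg.
Tool frame: the origin (TCP) lies on the centre line of the jaws, within the pads' length; the fingertips stand 8 mm ahead of it and the grasp point (between the pads) lies 11 mm behind it (ctrl.tcp_to_tips is the distance from the TCP to the fingertips, in m); z points along the fingers, y is the line along which they close (so a half turn about z gives the same grasp; the last joint's range is limited). The gripper opens to 85 mm and grips with 20 to 120 N. Pads are 22 mm wide; open, the fingers measure 114 mm over their backs; the gripper's body (76 mm by 85 mm) begins 54 mm behind the grasp point. The pads swing forward as they close: fully open they stand 13 mm farther back than shut.
Start: joints at [63.3, 12.427, 92.441, -0, 75.132, -6.429], TCP at [0.217, 0.586, 0.239] pointing down, gripper open.
Joint ranges: [-157.48, 157.48], [-44.54, 120.13], [17.64, 146.25], [-64.5, 244.5], [7.68, 150.69], [-147.95, 147.95]. Speed limits (degrees/s): [159.86, 159.86, 180, 180, 180, 180].

## Interface

Orientations are given as [roll, pitch, yaw] about the fixed x, y, z axes, in that order (R = Rz(yaw) Ry(pitch) Rx(roll)).
In Python, from plant import ctrl, vision, ticket gives the robot as it stands.
- The arm moves only by the tool apply_moves, never from a script. Its argument "commands" is a list of rows, each a list of 3 entries, a list of its own where there are three numbers: the turn, a rotation vector about the tool's x, y, z in degrees, then the shift along the tool's x, y, z in m, then the opening, from -1 (shut) to 1 (fully open). In form: [[[wx, wy, wz], [tx, ty, tz], gripper], ...]. A call has 1 to 12 rows; each row shifts and turns the commanded pose from where the row before left it, along the tool's axes as they then stand; what a row does not reach is not made up. A row lasts 1/12 s, in which the tool goes at most 41.7 mm and 7.16 degrees, less where a joint would pass 70% of its speed; a pose out of reach is approached as far as the arm can. A call is refused whole if a number of a shift passes 0.0417 or a number of a turn 7.16, either way. A call with a gripper value outside its range is refused whole. The fingers move at their own pace and stop on an object; the grip force is fixed at half the most. Time passes only in rows, so rows that do not move let the fingers close. It gives the time, the measured TCP pose, the force, the opening and the grip force at its end, in the units of the state.
- ctrl.read_state(): the state, without advancing time (a new reading comes with each control period).
- vision.capture(name): name is "side" or "top"; returns a dict with "image" (420x560x3 uint8, red, green, blue), "camera_matrix" (3x3 intrinsics, pixels), "xyz" and "attitude" of the camera in the world. Camera axes: x right, y down, z forward; pixel columns grow to the right and rows downward; lengths in m; the calibration is good to about 2 mm. A picture is of the moment at which its call begins. There is no depth.
- ticket.sign_off(): hands the job in; it is judged then, once.
The state is a dict: "time": time; "qpos": joint angles; "qd": joint speeds; "effort": joint torques, N m; "position": TCP position; "tool_rot": TCP orientation; "wrist_force": force on the tool from outside, world axes, zero at the start; "moment": the same for the moment, N m; "gripper_width": finger opening in m; "finger_force": force on a finger pad.
Only numpy, scipy, OpenCV 4.12 (cv2) and the standard library are available. Lean on these libraries where they do the work, as an engineer would, in place of code of your own. Each camera call takes 0.05 s, during which the arm holds its last target. There are 200 camera calls.

## Task

Set the break dial for the next table: push its red pointer arm round sideways with a fingertip, without pinching it, until it points at the middle of the white dealer lammer. Then press the blue button at the dial's hub all the way down and let it come back up. Do not press the button before the pointer is set, and leave the lammer, both stacks of chips and the key fob lying where they are.

Things in the scene. Friction and masses are not known exactly. Their poses are not given: they have to be found in the camera images.
- dial: green round break dial, 230 mm across and 18 mm high, with a thin brass ring and white tick marks on top, fixed to the counter. Origin at the centre of its underside, on the vertical pivot axis of the pointer. Its x axis is the direction in which the arm points when joint pointer reads 0.
- pointer (a joint): angle of the pointer arm about the dial's vertical axis, rad, 0 along the dial's x axis, growing counter-clockwise seen from above; stops at -2.4 and 2.4. Level swing; the arm has friction (about 0.06 N m) and stays where it is left. It starts between -0.3 and 0.3; the lammer always lies within reach of its swing, to one side or the other.
- hub (a point): point on the pivot axis, 36 mm above the counter, turning with the pointer arm: x axis along the arm towards its tip, y axis to the arm's left, z up.
- pointer_tip (a point): white tip of the pointer arm, 130 mm out from the axis and 36 mm above the counter. The arm is a straight red bar 20 mm wide from a dark collar (radius 35 mm) out to 114 mm, then a white point; its sides stand 24 to 46 mm above the counter, its ridge to 50 mm. Pushing its left side turns it clockwise, its right side counter-clockwise; touching both at once counts as pinching.
- button (a joint): travel of the blue hub button, m: 0 up, 0.006 fully down, springs back when let go. It starts to move at about 1.2 N and is fully down at 4 N.
- button_top (a point): centre of the top of the blue round button, 32 mm across, on the pivot axis, 64 mm above the counter when up; it sits in a fixed black housing, 48 mm across, whose top is at 54 mm. Does not turn with the pointer; pressed straight down.
- lammer: dealer lammer: flat white plastic disc with a thin black ring on top, 50 mm across and 10 mm thick, loose on the counter about 170 mm from the dial's axis. Origin at the centre of its underside.
- yellow_chips: stack of six yellow tournament chips with white edge spots, stuck together as one piece, 39 mm across and 20 mm high, loose on the counter about 170 mm from the dial's axis. Origin at the centre of its underside.
- red_chips: stack of four red chips with white edge spots, stuck together as one piece, 39 mm across and 13 mm high, loose on the counter about 170 mm from the dial's axis. Origin at the centre of its underside.
- key_fob: chrome key fob, 44 x 26 mm and 10 mm thick with a thin ring at its +x end, loose on the counter about 170 mm from the dial's axis. Origin at the centre of its underside.
There are look-alikes about, which are no part of the job. Of the things like the dial, leave any that is orange or purple; of the rest the larger one is meant.

How it is judged (in metres and radians):
On the way, in this order (a step that is already met when the one before it is completed fails the run):
1. a finger pushes on the side of the pointer arm ((contact force between the fingers and pointer_c0 above 0.2 N or contact force between the fingers and pointer_c1 above 0.2 N or contact force between the fingers and pointer_c2 above 0.2 N or contact force between the fingers and pointer_c3 above 0.2 N)), for 0.04 s.
2. the pointer points at the middle of the lammer and rests there (y of lammer in the frame of hub between -0.013 and 0.013 m and x of lammer in the frame of hub above 0.05 m and velocity of joint pointer between -0.05 and 0.05 rad/s), for 0.2 s.
3. the hub button is pressed down (y of lammer in the frame of hub between -0.013 and 0.013 m and x of lammer in the frame of hub above 0.05 m and value of joint button above 0.0048 m and contact force between the fingers and anything else above 0.5 N), for 0.06 s.
At the end, for the whole second after the job is handed in: The pointer's centre line passes within 13 mm of the lammer's centre, on the tip's side, and is at rest (under 0.05 rad/s); the button is up again (within 1.5 mm); the lammer, both chip stacks and the key fob are within 10 mm of where they began (all of step 2 and value of joint button below 0.0015 m and distance of each of lammer, yellow_chips, red_chips, key_fob from where it was at the start of the episode below 0.01 m); the robot touches nothing.
It fails at once if the pointer arm is pinched: fingers press on both of its sides at once (over 0.5 N each) ((contact force between the fingers and pointer_c0 above 0.5 N or contact force between the fingers and pointer_c1 above 0.5 N) and (contact force between the fingers and pointer_c2 above 0.5 N or contact force between the fingers and pointer_c3 above 0.5 N)).
It fails at once if the button is pressed (over 3 mm) while the pointer does not point at the lammer (value of joint button above 0.003 m and not (y of lammer in the frame of hub between -0.013 and 0.013 m and x of lammer in the frame of hub above 0.05 m)).
It fails at once if the lammer, a chip stack or the key fob is shifted or lifted by more than 10 mm (distance of any of lammer, yellow_chips, red_chips, key_fob from where it was at the start of the episode above 0.01 m).
It also fails if it takes over 51 s, if anything falls off the work surface, if the arm or the gripper's body presses on something with over 40 N, if the wrist force passes 120 N, or if a joint passes its speed limit or range.

## Working session

There is one attempt and no reset: what is moved stays moved. The work goes in short steps, Python scripts to look and compute and a tool call to move; the robot and the scene stay as the last step left them, time stands still between calls to the robot, and variables do not carry over. Pictures are saved under pics/ and viewed, at most 10 in all, crops included, and the job is handed in when it is done.

Besides the shell and the picture viewer there is one more tool, called as name(argument=value, ...), one argument or row to a line, values as JSON. apply_moves: Moves the arm, as the interface text tells. Its arguments: {"type":"object","properties":{"commands":{"type":"array"}},"required":["commands"]}

```bash
mkdir -p pics; ls; python3 - <<'E'
from plant import ctrl,vision
import cv2
for n in("top","side"):
    c=vision.capture(n); cv2.imwrite(f"pics/{n}0.png",c["image"][:,:,::-1]); print(n,c["camera_matrix"],c["xyz"],c["attitude"])
s=ctrl.read_state(); print(s, ctrl.tcp_to_tips)
E
```

```text
pics
top [[406.52092366   0.         276.02088676]
 [  0.         406.52092366 210.20065899]
 [  0.           0.           1.        ]] [0.47216011 0.03024458 0.91509625] [-1.77110478e+02  3.35917462e-02 -8.84404136e+01]
side [[418.94662787   0.         279.34038181]
 [  0.         418.94662787 207.06398382]
 [  0.           0.           1.        ]] [0.3729038  0.81374973 0.67750112] [-127.76815553    0.57006861 -168.43484346]
{'time': 0.1, 'qpos': array([ 6.32990783e+01,  1.24744886e+01,  9.25223871e+01,  1.04569007e-03,
        7.51320088e+01, -6.42831494e+00]), 'qd': array([-0.10230026,  0.04287549, -0.20766396,  0.00633707, -0.03368728,
        0.01366227]), 'effort': array([-8.92992575e-04, -3.98075330e+01, -3.04969633e+01, -2.58902364e-04,
        4.29148291e-03,  8.06240962e-06]), 'position': array([0.21619198, 0.58563065, 0.23804832]), 'tool_rot': array([-1.79872039e+02, -1.54336294e-02,  1.59727107e+02]), 'wrist_force': array([ 0.6336156 , -0.84292387, -0.49785216]), 'moment': array([ 0.0139486 , -0.008314  , -0.02297085]), 'finger_force': 0.0, 'gripper_width': 0.08531978994103069} 0.008
```

View pics/top0.png

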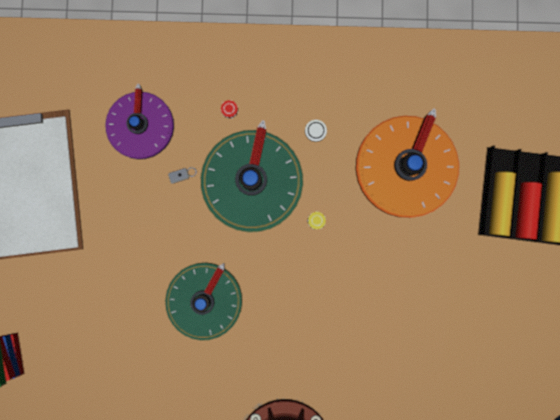

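View pics/side0.png

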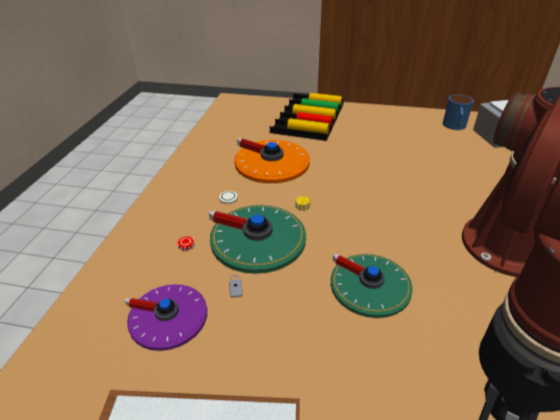

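The candidates in the top view are purple (140,125), orange (408,166), small green (204,301) and large green (252,180). The large green one is the one meant. The lammer is the white disc at (316,130), with red chips at (229,109), yellow chips at (317,220) and the fob at (180,175). The pointer has to turn clockwise.

```bash
cat > h.py <<'E'
from plant import ctrl,vision
import cv2,numpy as np
from scipy.spatial.transform import Rotation as R
def ray(c,uv,z):
    d=R.from_euler('xyz',c["attitude"],degrees=True).as_matrix()@np.linalg.solve(c["camera_matrix"],[uv[0],uv[1],1])
    return (c["xyz"]+d*(z-c["xyz"][2])/d[2])[:2]
def cent(m,box):
    x0,y0,x1,y1=box; k=np.zeros(m.shape,np.uint8); k[y0:y1,x0:x1]=m[y0:y1,x0:x1]
    n,_,st,ce=cv2.connectedComponentsWithStats(k)
    i=1+np.argmax(st[1:,4]); return ce[i],st[i,4]
def hsv(c): return cv2.cvtColor(c["image"],cv2.COLOR_RGB2HSV)
E
python3 - <<'E'
from h import *
c=vision.capture("top"); H=hsv(c)
r=lambda lo,hi:cv2.inRange(H,np.array(lo),np.array(hi))
red=r((0,150,60),(6,255,255))|r((174,150,60),(180,255,255))
big=(195,85,305,235)
def show(n,m,b,z):
    p,a=cent(m,b); print(n,p.round(1),a,ray(c,p,z).round(4))
show("green",r((60,60,30),(95,255,255))|0,big,.018)
show("button",r((100,120,60),(125,255,255)),big,.064)
show("redarm",red,(240,115,280,175),.047)
show("tip",r((0,0,130),(180,70,255)),(255,115,270,130),.036)
show("lammer",r((0,0,120),(180,60,255)),(300,115,335,148),.010)
show("yellow",r((22,120,100),(35,255,255)),(300,205,335,235),.020)
show("redchip",red,(215,95,242,122),.013)
show("fob",r((0,0,40),(180,90,255)),(165,165,190,185),.01)
# dial ellipse via hull of green
m=r((60,60,20),(95,255,255)); k=np.zeros_like(m); k[125:235,195:305]=m[125:235,195:305]
pts=cv2.convexHull(cv2.findNonZero(k)); e=cv2.fitEllipse(pts); print(e, ray(c,e[0],.018))
s=vision.capture("side");H=hsv(s)
p,a=cent(cv2.inRange(H,np.array((100,120,60)),np.array((125,255,255))),(240,205,275,235));print("side btn",p,ray(s,p,.062))
p,a=cent(cv2.inRange(H,np.array((0,0,120)),np.array((180,60,255))),(217,188,240,206));print("side lam",p,ray(s,p,.01))
cv2.imwrite("pics/crop.png",cv2.resize(c["image"][90:240,160:340,::-1],None,fx=4,fy=4,interpolation=cv2.INTER_CUBIC))
E
```

```text
green [250.8 182.5] 5200 [0.5774 0.0896]
button [249.9 177.4] 204 [0.5828 0.0888]
redarm [257.6 146.1] 331 [0.6532 0.0754]
tip [262.1 124. ] 43 [0.7044 0.0676]
lammer [315.5 130.1] 393 [ 0.7008 -0.0518]
yellow [316.5 220.2] 133 [ 0.4977 -0.0577]
redchip [229.1 108.2] 103 [0.7445 0.1439]
fob [178.6 175.1] 244 [0.5905 0.2523]
((251.2600555419922, 180.5267333984375), (100.11341094970703, 100.76441192626953), 74.80814361572266) [0.58178747 0.08869108]
side btn [256.79259259 219.57777778] [0.57991107 0.09272671]
side lam [227.78285714 196.76571429] [ 0.69757211 -0.04726186]
```

View pics/crop.png

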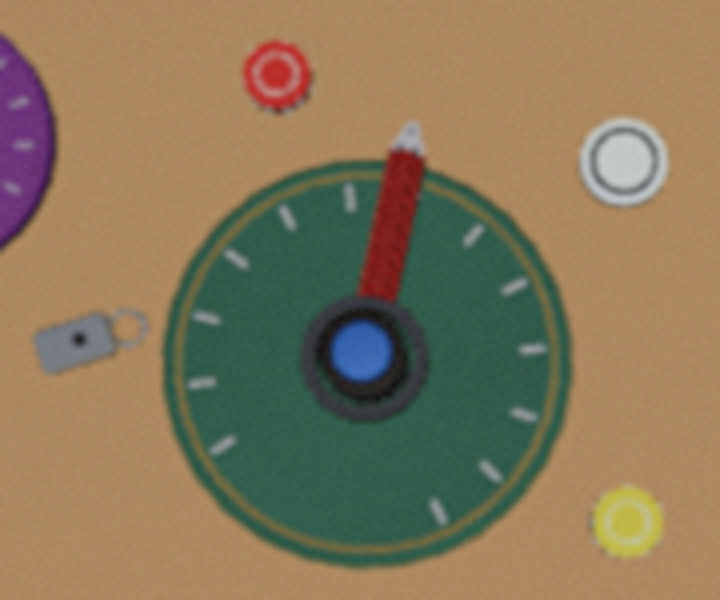

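The crop confirms it: large green dial with hub at about (0.582, 0.090), pointer at about -10°, lammer bearing about -50°. That means a clockwise push of about 40° on the pointer's left side with shut fingers. The tool's y axis (69.7°) is already close to tangential.

apply_moves(
  commands=[
    [[0,0,0],[-0.015,-0.0067,0],-1],
    [[0,0,0],[-0.03,-0.0134,0],-1],
    [[0,0,0],[-0.03,-0.0134,0],-1],
    [[0,0,0],[-0.03,-0.0134,0],-1],
    [[0,0,0],[-0.03,-0.0134,0],-1],
    [[0,0,0],[-0.03,-0.0134,0],-1],
    [[0,0,0],[-0.03,-0.0134,0],-1],
    [[0,0,0],[-0.03,-0.0134,0],-1],
    [[0,0,0],[-0.03,-0.0134,0],-1],
    [[0,0,0],[-0.03,-0.0134,0],-1],
    [[0,0,0],[-0.03,-0.0134,0],-1],
    [[0,0,0],[-0.03,-0.0134,0],-1],
  ],
)

```text
time: 1.2
position: [0.4876, 0.3208, 0.2392]
tool_rot: [-180.0, -0.0, 159.7]
wrist_force: [0.5, 0.6, -0.4]
gripper_width: -0.0001
finger_force: 0.0
```

apply_moves(
  commands=[
    [[0,0,0],[-0.03,-0.0134,0],-1],
    [[0,0,0],[-0.03,-0.0134,0],-1],
    [[0,0,0],[-0.03,-0.0134,0],-1],
    [[0,0,0],[-0.03,-0.0134,0],-1],
    [[0,0,0],[-0.03,-0.0134,0.01],-1],
    [[0,0,0],[-0.03,-0.0134,0.02],-1],
    [[0,0,0],[-0.03,-0.0134,0.03],-1],
    [[0,0,0],[-0.03,-0.0134,0.03],-1],
    [[0,0,0],[-0.015,-0.0067,0.02],-1],
    [[0,0,0],[0,0,0],-1],
    [[0,0,0],[0,0,0],-1],
  ],
)

```text
time: 2.12
position: [0.6821, 0.129, 0.1303]
tool_rot: [-179.9, -0.3, 159.6]
wrist_force: [0.3, 0.2, 0.3]
gripper_width: 0.0002
finger_force: 0.0
```

apply_moves(
  commands=[
    [[0,0,0],[0,0,0.02],-1],
    [[0,0,0],[0,0,0.03],-1],
    [[0,0,0],[0,0,0.025],-1],
    [[0,0,0],[0,0,0.012],-1],
    [[0,0,0],[0,0,0.004],-1],
    [[0,0,0],[0,0,0],-1],
  ],
)

```text
time: 2.62
position: [0.683, 0.1308, 0.0422]
tool_rot: [-180.0, -0.0, 159.8]
wrist_force: [-1.5, -0.7, -0.1]
gripper_width: 0.0001
finger_force: 0.0
```

```bash
python3 - <<'E'
from h import *
s=vision.capture("side"); cv2.imwrite("pics/s1.png",cv2.resize(s["image"][120:320,150:420,::-1],None,fx=2.8,fy=2.8)); st=ctrl.read_state(); print(st["position"],st["wrist_force"])
E
```

```text
[0.68420932 0.13075132 0.04363034] [ 0.24585292 -0.35112686  0.14004666]
```

View pics/s1.png

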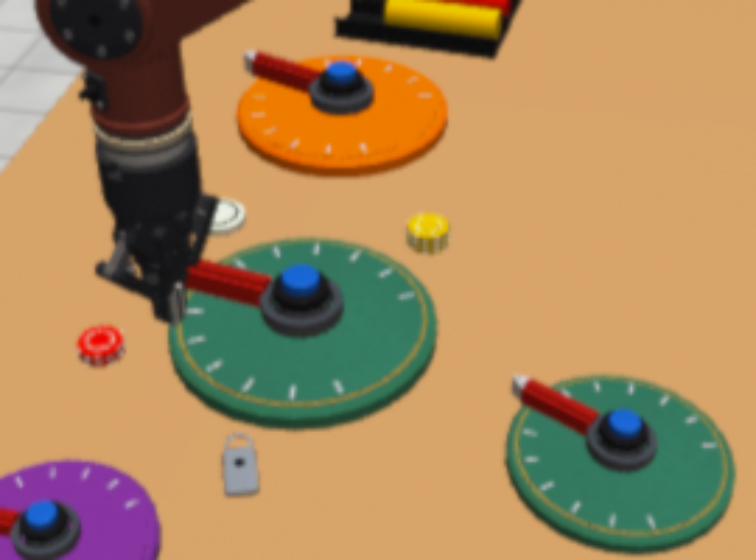

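apply_moves(
  commands=[
    [[0,0,-5],[0,0,0.004],-1],
    [[0,0,-5.2],[0,0,0.002],-1],
    [[0,0,0],[0,0,0],-1],
    [[0,0,0],[0,-0.008,0],-1],
    [[0,0,0],[0,-0.01,0],-1],
    [[0,0,0],[0,-0.006,0],-1],
    [[0,0,0],[0,-0.003,0],-1],
    [[0,0,0],[0,0,0],-1],
    [[0,0,0],[0,0,0],-1],
  ],
)

```text
time: 3.42
position: [0.6788, 0.1028, 0.0362]
tool_rot: [180.0, 0.0, 169.8]
wrist_force: [-0.5, 0.5, 0.5]
gripper_width: -0.0001
finger_force: 0.0
```

apply_moves(
  commands=[
    [[0,0,0],[0,-0.002,0],-1],
    [[0,0,0],[0,-0.002,0],-1],
    [[0,0,2.5],[-0.001,-0.004,0],-1],
    [[0,0,2.5],[-0.001,-0.004,0],-1],
    [[0,0,2.5],[-0.001,-0.004,0],-1],
    [[0,0,2.5],[-0.001,-0.004,0],-1],
    [[0,0,2.5],[-0.001,-0.004,0],-1],
    [[0,0,2.5],[-0.001,-0.004,0],-1],
    [[0,0,2.5],[-0.001,-0.004,0],-1],
    [[0,0,2.5],[-0.001,-0.004,0],-1],
    [[0,0,1.5],[-0.0006,-0.0024,0],-1],
    [[0,0,0],[0,0,0],-1],
  ],
)

```text
time: 4.42
position: [0.6746, 0.064, 0.036]
tool_rot: [-180.0, -0.0, 148.4]
wrist_force: [-0.7, -0.4, 0.2]
gripper_width: 0.0004
finger_force: 0.0
```

```bash
cat > m.py <<'E'
from h import *
hub=np.array([.582,.0895]); lam=np.array([.700,-.050])
def meas(tag,box=(240,105,330,235)):
    c=vision.capture("top"); H=hsv(c); x0,y0,x1,y1=box
    m=cv2.inRange(H,np.array((0,150,50)),np.array((6,255,255)))|cv2.inRange(H,np.array((174,150,50)),np.array((180,255,255)))
    k=np.zeros_like(m); k[y0:y1,x0:x1]=m[y0:y1,x0:x1]
    n,l,st,ce=cv2.connectedComponentsWithStats(k); i=1+np.argmax(st[1:,4])
    P=np.array([ray(c,p[::-1],.048) for p in np.argwhere(l==i)]); q=P.mean(0)
    v=np.linalg.svd(P-q)[2][0]; v*=np.sign(v@(q-hub))
    a=lambda w:np.degrees(np.arctan2(w[1],w[0])).round(2)
    print(tag,"n",len(P),"centroid bearing",a(q-hub),"axis",a(v),"lammer",a(lam-hub))
    try:
        p,A=cent(cv2.inRange(H,np.array((0,0,120)),np.array((180,60,255))),(300,115,335,148)); print("lam now",ray(c,p,.01).round(4),A)
    except Exception: pass
    s=ctrl.read_state(); d=s["position"][:2]-hub; print(s["position"].round(4),s["tool_rot"].round(1),s["wrist_force"].round(1),"tcp r",np.hypot(*d).round(4),"bearing",a(d))
    return c
E
python3 - <<'E'
from m import *
c=meas("push1"); s=vision.capture("side")
im=np.hstack([cv2.resize(c["image"][90:240,190:350],(380,356)),cv2.resize(s["image"][140:290,160:320],(380,356))])
cv2.imwrite("pics/p1.png",im[:,:,::-1])
E
```

```text
push1 n 1620 centroid bearing -140.53 axis -170.69 lammer -49.77
lam now [ 0.7009 -0.0518] 396
[0.6746 0.0642 0.0361] [-180.    -0.   148.5] [0.1 0.3 0.5] tcp r 0.096 bearing -15.28
```

View pics/p1.png

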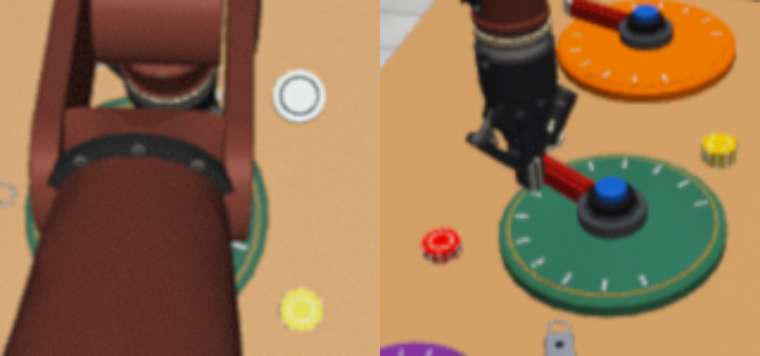

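The top view is hidden by the arm. The side view shows the fingertip on the pointer's left side and the pointer following, so I'll measure the pointer in the side view.

```bash
cat > sm.py <<'E'
from m import *
def smeas(tag,name="side"):
    s=vision.capture(name); H=hsv(s)
    m=cv2.inRange(H,np.array((0,150,40)),np.array((6,255,255)))|cv2.inRange(H,np.array((174,150,40)),np.array((180,255,255)))
    P=np.array([ray(s,p[::-1],.046) for p in np.argwhere(m)]); d=np.hypot(*(P-hub).T); P=P[(d>.04)&(d<.125)]
    q=P.mean(0); v=np.linalg.svd(P-q)[2][0]; v*=np.sign(v@(q-hub))
    a=lambda w:np.degrees(np.arctan2(w[1],w[0])).round(2)
    print(tag,"n",len(P),"centroid",q.round(4),"bearing",a(q-hub),"axis",a(v))
E
python3 -c "
from sm import *
smeas('s')"
```

```text
s n 183 centroid [0.6406 0.0621] bearing -25.08 axis -46.38
```

apply_moves(
  commands=[
    [[0,0,2.5],[-0.0012,-0.0041,0],-1],
    [[0,0,2.5],[-0.0012,-0.0041,0],-1],
    [[0,0,2.5],[-0.0012,-0.0041,0],-1],
    [[0,0,2.5],[-0.0012,-0.0041,0],-1],
    [[0,0,2.5],[-0.0012,-0.0041,0],-1],
    [[0,0,1.5],[-0.0008,-0.0025,0],-1],
    [[0,0,0],[0,0,0],-1],
  ],
)

```text
time: 5.15
position: [0.6659, 0.0418, 0.0361]
tool_rot: [-180.0, -0.0, 134.4]
wrist_force: [-0.2, 0.1, 0.1]
gripper_width: 0.0002
finger_force: 0.0
```

```bash
python3 - <<'E'
from sm import *
smeas("side"); smeas("top","top")
p=ctrl.read_state(); a=np.radians(p["tool_rot"][2]-180); d=p["position"][:2]-hub
print(p["position"],p["tool_rot"][2]-180,"r",d@[np.cos(a),np.sin(a)],"off",d@[-np.sin(a),np.cos(a)],p["wrist_force"])
E
```

```text
side n 167 centroid [0.6329 0.0435] bearing -42.08 axis -52.62
top n 2714 centroid [0.5617 0.0692] bearing -135.07 axis 177.55
[0.66614635 0.04206465 0.03613166] -45.51112738302075 r 0.09280703971983484 off 0.026787575430233655 [0.46115037 0.60645561 0.14179604]
```

apply_moves(
  commands=[
    [[0,0,1.5],[-0.0007,-0.0025,0],-1],
    [[0,0,1.5],[-0.0007,-0.0025,0],-1],
    [[0,0,0],[0,0,0],-1],
    [[0,0,0],[0,0.01,0],-1],
    [[0,0,0],[0,0.02,0],-1],
    [[0,0,0],[0,0.01,-0.02],-1],
    [[0,0,0],[0,0,-0.03],-1],
    [[0,0,0],[0,0,-0.03],-1],
    [[0,0,0],[0.015,0.01,-0.01],-1],
    [[0,0,0],[0.03,0.018,0],-1],
    [[0,0,0],[0.03,0.018,0],-1],
    [[0,0,0],[0.03,0.018,0],-1],
  ],
)

```text
time: 6.25
position: [0.6727, 0.1865, 0.1271]
tool_rot: [179.9, 0.0, 131.4]
wrist_force: [0.9, -1.3, -0.6]
gripper_width: -0.0
finger_force: 0.0
```

apply_moves(
  commands=[
    [[0,0,0],[0.03,0.018,0],-1],
    [[0,0,0],[0.03,0.018,0],-1],
    [[0,0,0],[0.03,0.018,0],-1],
    [[0,0,0],[0.03,0.018,0],-1],
    [[0,0,0],[0.015,0.009,0],-1],
    [[0,0,0],[0,0,0],-1],
  ],
)

```text
time: 6.75
position: [0.6422, 0.3448, 0.1262]
tool_rot: [179.9, -0.1, 131.7]
wrist_force: [-0.8, -0.1, 0.1]
gripper_width: 0.0001
finger_force: 0.0
```

```bash
python3 - <<'E'
from sm import *
smeas("side"); smeas("top","top")
c=meas("top"); s=vision.capture("side")
im=np.hstack([cv2.resize(c["image"][90:240,190:350],(380,356)),cv2.resize(s["image"][140:290,160:320],(380,356))])
cv2.imwrite("pics/p2.png",im[:,:,::-1])
E
```

```text
side n 186 centroid [0.6338 0.0386] bearing -44.51 axis -50.99
top n 313 centroid [0.6329 0.0334] bearing -47.79 axis -46.98
top n 336 centroid bearing -48.0 axis -47.39 lammer -49.77
lam now [ 0.701  -0.0518] 393
[0.6437 0.3392 0.1259] [-180.     0.   131.4] [-0.1 -0.7 -0.4] tcp r 0.2572 bearing 76.12
```

View pics/p2.png

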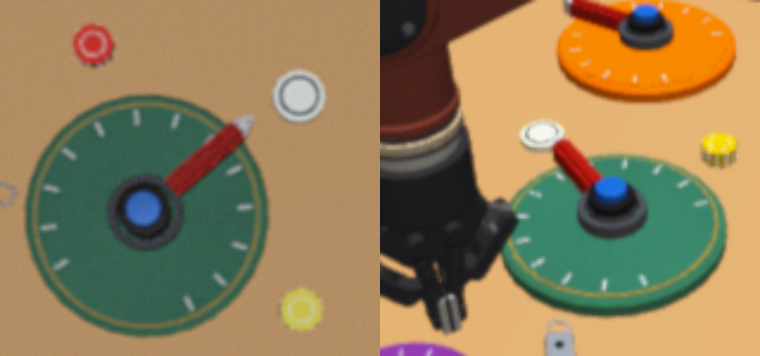

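The pointer is at about -47.8° and the lammer at -49.8°, so about 6 mm off the centre. That is inside tolerance, but I'll nudge it 2° more for margin.

apply_moves(
  commands=[
    [[0,0,2],[-0.015,-0.009,0],-1],
    [[0,0,0],[-0.03,-0.018,0],-1],
    [[0,0,0],[-0.03,-0.018,0],-1],
    [[0,0,0],[-0.03,-0.018,0],-1],
    [[0,0,0],[-0.03,-0.018,0],-1],
    [[0,0,0],[-0.03,-0.018,0],-1],
    [[0,0,0],[-0.03,-0.018,0],-1],
    [[0,0,0],[-0.03,-0.018,0],-1],
    [[0,0,0],[-0.015,-0.009,0],-1],
    [[0,0,0],[0,0,0],-1],
    [[0,0,0],[0,0,0],-1],
    [[0,0,0],[0,0,0],-1],
  ],
)

```text
time: 7.95
position: [0.6849, 0.062, 0.1261]
tool_rot: [-180.0, -0.0, 129.3]
wrist_force: [-0.2, -0.7, 0.3]
gripper_width: -0.0002
finger_force: 0.0
```

```bash
python3 - <<'E'
from h import *
p=ctrl.read_state(); M=R.from_euler('xyz',p["tool_rot"],degrees=True).as_matrix()
print(p["position"],p["tool_rot"],"to backoff",M.T@(np.array([.6926,.060,.036])-p["position"]),"to end",M.T@(np.array([.6617,.0346,.036])-p["position"]))
E
```

```text
[0.68487672 0.062037   0.12609559] [-1.79994489e+02 -3.17497814e-02  1.29288749e+02] to backoff [-0.0065171   0.00469632  0.09009154] to end [-0.00660903 -0.0353032   0.09009534]
```

Descend with 35 mm clearance, push 35 mm slowly, then retreat and lift.

apply_moves(
  commands=[
    [[0,0,0],[-0.0065,0,0.02],-1],
    [[0,0,0],[0,0,0.03],-1],
    [[0,0,0],[0,0,0.025],-1],
    [[0,0,0],[0,0,0.012],-1],
    [[0,0,0],[0,0,0.003],-1],
    [[0,0,0],[0,-0.01,0],-1],
    [[0,0,0],[0,-0.01,0],-1],
    [[0,0,0],[0,-0.007,0],-1],
    [[0,0,0],[0,-0.004,0],-1],
    [[0,0,0],[0,-0.003,0],-1],
    [[0,0,0],[0,-0.0013,0],-1],
    [[0,0,0],[0,0,0],-1],
  ],
)

```text
time: 8.95
position: [0.6625, 0.0354, 0.0371]
tool_rot: [179.9, 0.1, 129.4]
wrist_force: [-0.0, -0.3, 0.3]
gripper_width: 0.0003
finger_force: 0.0
```

apply_moves(
  commands=[
    [[0,0,0],[0,0,0],-1],
    [[0,0,0],[0,0.01,0],-1],
    [[0,0,0],[0,0.02,0],-1],
    [[0,0,0],[0,0.01,-0.02],-1],
    [[0,0,0],[0,0,-0.03],-1],
    [[0,0,0],[0,0,-0.03],-1],
    [[0,0,0],[0.015,0.01,-0.01],-1],
    [[0,0,0],[0.03,0.018,0],-1],
    [[0,0,0],[0.03,0.018,0],-1],
    [[0,0,0],[0.03,0.018,0],-1],
    [[0,0,0],[0.03,0.018,0],-1],
    [[0,0,0],[0.03,0.018,0],-1],
  ],
)

```text
time: 9.95
position: [0.6653, 0.2545, 0.1261]
tool_rot: [180.0, -0.0, 129.4]
wrist_force: [0.1, 0.1, 0.8]
gripper_width: 0.0001
finger_force: 0.0
```

apply_moves(
  commands=[
    [[0,0,0],[0.03,0.018,0],-1],
    [[0,0,0],[0.03,0.018,0],-1],
    [[0,0,0],[0.015,0.009,0],-1],
    [[0,0,0],[0,0,0],-1],
    [[0,0,0],[0,0,0],-1],
  ],
)

```text
time: 10.37
position: [0.6523, 0.3397, 0.1257]
tool_rot: [-180.0, 0.0, 129.6]
wrist_force: [-0.1, -0.3, -0.2]
gripper_width: -0.0
finger_force: 0.0
```

```bash
python3 - <<'E'
from sm import *
smeas("side"); smeas("top","top"); meas("top")
s=vision.capture("side");H=hsv(s)
for n,b in(("big",(240,205,275,235)),):
  p,a=cent(cv2.inRange(H,np.array((100,120,60)),np.array((125,255,255))),b);print("btn",p,a)
p=ctrl.read_state(); M=R.from_euler('xyz',p["tool_rot"],degrees=True).as_matrix()
print("to above button",M.T@(np.array([.582,.0895,.1])-p["position"]))
E
```

```text
side n 184 centroid [0.6325 0.037 ] bearing -46.11 axis -51.49
top n 318 centroid [0.6319 0.0321] bearing -48.98 axis -48.33
top n 344 centroid bearing -49.18 axis -48.56 lammer -49.77
lam now [ 0.7008 -0.0518] 394
[0.6531 0.337  0.1258] [-180.     0.   129.3] [ 0.5 -0.5  0.2] tcp r 0.2575 bearing 73.98
btn [256.95035461 219.75177305] 141
to above button [-0.14622982 -0.2116731   0.02611309]
```

The pointer is within about 1° of the lammer. Next, move over the button.

apply_moves(
  commands=[
    [[0,0,0],[-0.0092,-0.0132,0],-1],
    [[0,0,0],[-0.0183,-0.0265,0],-1],
    [[0,0,0],[-0.0183,-0.0265,0],-1],
    [[0,0,0],[-0.0183,-0.0265,0],-1],
    [[0,0,0],[-0.0183,-0.0265,0],-1],
    [[0,0,0],[-0.0183,-0.0265,0],-1],
    [[0,0,0],[-0.0183,-0.0265,0],-1],
    [[0,0,0],[-0.0183,-0.0265,0],-1],
    [[0,0,0],[-0.0092,-0.0132,0],-1],
    [[0,0,0],[0,0,0.015],-1],
    [[0,0,0],[0,0,0.011],-1],
    [[0,0,0],[0,0,0],-1],
  ],
)

```text
time: 11.57
position: [0.5796, 0.0894, 0.0974]
tool_rot: [-179.8, -0.2, 129.3]
wrist_force: [-0.3, 0.4, -1.0]
gripper_width: -0.0002
finger_force: 0.0
```

```bash
python3 - <<'E'
from h import *
s=vision.capture("side"); cv2.imwrite("pics/b1.png",cv2.resize(s["image"][140:290,160:340,::-1],None,fx=3,fy=3))
p=ctrl.read_state(); M=R.from_euler('xyz',p["tool_rot"],degrees=True).as_matrix()
print(p["position"],p["wrist_force"],M.T@(np.array([.582,.0895,.074])-p["position"]))
E
```

```text
[0.58028033 0.09005409 0.09832658] [-0.13231071  0.00649691 -0.30262951] [-0.00158052  0.00105557  0.02431943]
```

View pics/b1.png

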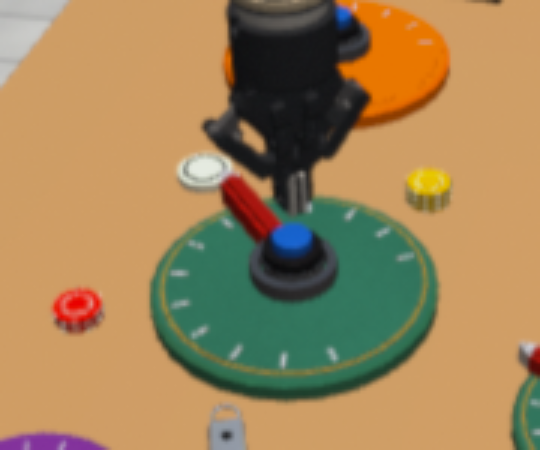

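The shut fingertips (293,210) sit directly above the button (292,237), and everything else is where it was.

apply_moves(
  commands=[
    [[0,0,0],[-0.0015,0.001,0.012],-1],
    [[0,0,0],[0,0,0.009],-1],
    [[0,0,0],[0,0,0.003],-1],
    [[0,0,0],[0,0,0.002],-1],
    [[0,0,0],[0,0,0.002],-1],
    [[0,0,0],[0,0,0.002],-1],
    [[0,0,0],[0,0,0.001],-1],
  ],
)

```text
time: 12.2
position: [0.5836, 0.0907, 0.0693]
tool_rot: [-180.0, -0.0, 129.4]
wrist_force: [-1.5, 1.2, 2.2]
gripper_width: -0.0002
finger_force: 1.2
```

apply_moves(
  commands=[
    [[0,0,0],[0,0,0.0015],-1],
    [[0,0,0],[0,0,0.0015],-1],
    [[0,0,0],[0,0,0.001],-1],
    [[0,0,0],[0,0,0],-1],
  ],
)

```text
time: 12.53
position: [0.5837, 0.0906, 0.0661]
tool_rot: [180.0, -0.0, 129.4]
wrist_force: [-3.2, 1.2, 6.6]
gripper_width: 0.0001
finger_force: 3.1
```

apply_moves(
  commands=[
    [[0,0,0],[0,0,0.001],-1],
    [[0,0,0],[0,0,0.001],-1],
    [[0,0,0],[0,0,0],-1],
    [[0,0,0],[0,0,0],-1],
  ],
)

```text
time: 12.87
position: [0.5838, 0.0906, 0.0659]
tool_rot: [-180.0, -0.0, 129.4]
wrist_force: [-8.1, 0.3, 15.5]
gripper_width: -0.0001
finger_force: 7.5
```

The button has bottomed out: z has stopped and the force is 15 N. Now release and retreat.

apply_moves(
  commands=[
    [[0,0,0],[0,0,-0.005],-1],
    [[0,0,0],[0,0,-0.01],-1],
    [[0,0,0],[0,0,-0.02],-1],
    [[0,0,0],[0,0,-0.03],-1],
    [[0,0,0],[0.015,0.012,-0.01],-1],
    [[0,0,0],[0.03,0.024,0],-1],
    [[0,0,0],[0.03,0.024,0],-1],
    [[0,0,0],[0.03,0.024,0],-1],
    [[0,0,0],[0.03,0.024,0],-1],
    [[0,0,0],[0.03,0.024,0],-1],
    [[0,0,0],[0.03,0.024,0],-1],
    [[0,0,0],[0.015,0.012,0],-1],
  ],
)

```text
time: 13.87
position: [0.5799, 0.3636, 0.1386]
tool_rot: [179.8, -0.0, 129.6]
wrist_force: [0.4, 0.6, 0.4]
gripper_width: 0.0
finger_force: 0.0
```

apply_moves(
  commands=[
    [[0,0,0],[0,0,0],-1],
    [[0,0,0],[0,0,0],-1],
    [[0,0,0],[0,0,0],-1],
  ],
)

```text
time: 14.12
position: [0.5801, 0.3584, 0.1378]
tool_rot: [-180.0, 0.0, 129.4]
wrist_force: [0.8, -0.1, 0.4]
gripper_width: 0.0
finger_force: 0.0
```

```bash
python3 - <<'E'
from sm import *
smeas("top","top"); c=meas("top")
s=vision.capture("side");H=hsv(s)
p,a=cent(cv2.inRange(H,np.array((100,120,60)),np.array((125,255,255))),(240,205,275,235));print("btn",p,a)
im=np.hstack([cv2.resize(c["image"][90:240,160:340],(427,356)),cv2.resize(s["image"][140:290,160:320],(370,356))])
cv2.imwrite("pics/f.png",im[:,:,::-1])
E
```

```text
top n 318 centroid [0.6319 0.0321] bearing -48.98 axis -48.33
top n 346 centroid bearing -49.17 axis -48.54 lammer -49.77
lam now [ 0.7008 -0.0519] 391
[0.5803 0.3577 0.138 ] [-180.     0.   129.3] [-0.4  0.  -0.3] tcp r 0.2682 bearing 90.37
btn [256.95035461 219.75177305] 141
```

View pics/f.png

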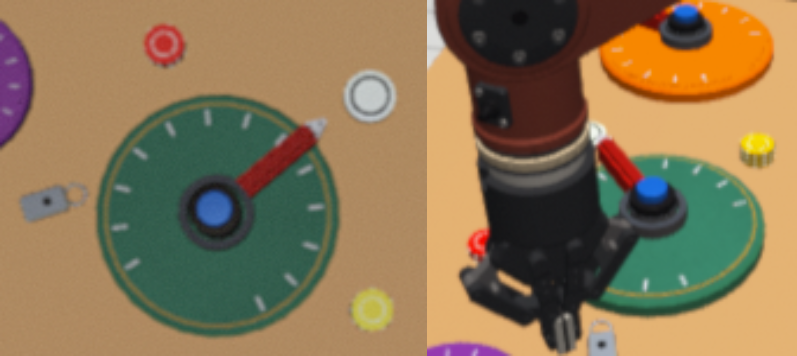

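The pointer (tip at (317,125)) points at the lammer (370,96), the button is up, and nothing else has moved. The robot is clear at 138 mm, so I'm handing in.

```bash
python3 -c "
from plant import ticket
print(ticket.sign_off())"
```

```text
the job is handed in; nothing more can be done
None
```

I handed the job in with the pointer within about 1° of the lammer's middle, the button pressed fully down and back up, and the lammer, both chip stacks and the key fob where they started; sign-off gave no verdict.

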